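Focus the bench magnifier by four clicks and hold it

TASK

Unlock the magnifier's focus stand by turning its black lock knob clockwise until it clicks past its detent and seats, then swing the click lever from its rest by its upright post exactly four clicks anticlockwise - never on to the fifth - to raise the lens over the circuit board. The lever springs back if let go, so finish with the robot's fingers still holding it still at the fourth click. Leave the board and the other things on the bench where they are.

Things in the scene. Friction and masses are not known exactly. Their poses are not given: they have to be found in the camera images.
- stand: Magnifier's focus stand, bolted down: grey base 200 x 290 x 35 mm (its x, y, z); at its far left a steel column 241 mm high carries a lens (130 to 200 mm up) over the circuit board. Origin: centre of the underside; x to far side, y to left (lens side), z up. Lock knob front left, click lever in the middle; white marks on the base by the post's path, one at rest and one per click.
- lock_knob (a joint): Angle of the lock knob (rad): 0 locked, as found; grows clockwise seen from above. One detent hump at about 0.55 (up to 0.14 N m), after which it snaps towards its seat at 1.1; hard stop 1.16. Turning it sinks a brass pin beside the lever bar; past 0.8 the pin is clear. While it stands up it blocks the lever about 0.07 rad from rest.
- lock_knob_grip (a point): Point on the lock knob's vertical axis at the height to grip, 72 mm above the bench. The knob is black: a bar handle 42 mm long, 14 mm thick, top 79 mm above the bench, on a disc 44 mm across whose top is 49 mm up. The bar lies along this point's x axis (the stand's x when locked); the point turns with the knob.
- focus_lever (a joint): Angle of the click lever (rad): 0 at its rest stop, as found; grows anticlockwise from above. Clicks seat every 0.22 (fourth at 0.88); hard stop 1.32. Resistance at the grip: 7 to 8 N a quarter of the way between seats, 1 to 2 N at three quarters (the drop is the click), 4 to 5 N on a seat. It does not latch: let go, it springs back to 0. A click lifts the lens 8 mm.
- focus_grip: The lever's grip: upright black round post, 14 mm in diameter, 46 mm tall, on the end of the steel lever bar (12 mm wide, 10 mm thick). Origin: on the post's axis at its foot, 49 mm above the bench; the post's top is 95 mm above it. The post is 85 mm from the lever's pivot, on the robot's side; it is a sleeve free to spin.
- lever_pivot (a point): Point on the lever's vertical pivot axis, level with the foot of the grip (49 mm above the bench). Its axes are the stand's. In them the grip lies at 85 mm x (-cos(0.44 - angle), sin(0.44 - angle)), angle being the lever's.
- board: Loose green circuit board 100 x 80 x 4 mm with parts up to 16 mm tall, on the bench under the lens. Origin: centre of its underside. Bystander.
- capacitor_a: Loose black capacitor standing on the bench to the right of the stand, 24 mm in diameter, 36 mm tall. Origin: centre of its underside. Bystander.
- capacitor_b: A second such capacitor, also right of the stand. Bystander.
- solder_spool: Small metal spool with black flanges standing to the right of the stand, 56 mm in diameter, 44 mm tall. Origin: centre of its underside. Bystander.
- tip_tin: Small open aluminium tin at the left, 70 mm across, 35 mm tall. Origin: centre of its underside. Bystander.
- screwdriver: Black-handled screwdriver, 160 mm long, lying at the right. Bystander.
- meter: Grey hand meter 75 x 140 x 32 mm lying at the left. Origin: centre of its underside. Bystander.

How it is judged:
By the outcome, as a careful person would: the job done as asked, in the order asked, and still so for the second after the job is handed in, while the arm keeps its last pose, push and grip.
It also fails if it takes over 64 s, if anything falls off the work surface, if the arm or the gripper's body presses on something with over 40 N, if the wrist force passes 120 N, or if a joint passes its speed limit or range.

ROBOT

A 6-joint arm with a two-finger parallel gripper is mounted at the origin on the work surface. World frame = base frame: x ahead of the robot, y to its left, z up, the work surface at z = 0. Lengths are in m, angles in rad, forces in N, time in s.
With the tool pointing down it reaches from about 0.325 to 0.875 m from the base axis. Payload 4.4 kg.
Tool frame: the origin (TCP) lies between the finger pads; the fingertips stand 11 mm ahead of it and the grasp point (between the pads) lies 8 mm behind it; z points along the fingers, y is the line along which they close (so a half turn about z gives the same grasp; the last joint's range is limited). The gripper opens to 85 mm and grips with 20 to 120 N. Pads are 22 mm wide; open, the fingers measure 114 mm over their backs; the gripper's body (76 mm by 85 mm) begins 54 mm behind the grasp point. The pads swing forward as they close: fully open they stand 13 mm farther back than shut.
Start: joints at [-1.48, 0.207, 1.542, -0, 1.393, -0.15], TCP at [0.138, -0.558, 0.242] pointing down, gripper open.
Joint ranges: [-2.73, 2.73], [-0.86, 2.22], [0.23, 2.46], [-1.11, 4.25], [0.08, 2.63], [-2.82, 2.82]. Speed limits (rad/s): [2.79, 2.79, 3.14, 3.14, 3.14, 3.14].

INTERFACE

Orientations are given as a rotation vector (axis times angle).
In Python, from station import ctrl gives the robot as it stands.
- The arm moves only by the tool tcp_steps, called after "Emit:" as a command line: name --argument value ..., lists and objects as JSON in quotes. Schema: {"type":"object","properties":{"motion":{"type":"array","items":{"type":"object","properties":{"aperture":{"type":"number"},"dx":{"type":"number"},"dy":{"type":"number"},"dz":{"type":"number"},"ax":{"type":"number"},"ay":{"type":"number"},"az":{"type":"number"}},"additionalProperties":false,"required":["aperture"]},"minItems":1,"maxItems":5},"grip_force":{"type":"number"},"only":{"type":"string"},"quiet":{"type":"boolean"},"lines":{"type":"string"}},"required":["motion"],"additionalProperties":false}. motion is a list of rows, 1 to 5 of them, each an object with the fields aperture (the opening from 0.0 (shut) to 1.0 (fully open)), dx, dy, dz (the shift in m), ax, ay, az (a rotation vector in rad); a field left out counts as zero (the opening has to be given); each row shifts and turns the commanded pose from where the row before left it, along the tool's axes as they then stand; what a row does not reach is not made up. A row lasts 1/8 s, in which the tool goes at most 0.0625 m and 0.188 rad, less where a joint would pass 70% of its speed; a pose out of reach is approached as far as the arm can. The fingers move at their own pace and stop on an object; grip_force is the grip in N (left out, the last holds). Time passes only in rows, so rows that do not move let the fingers close. The tool returns the time, the measured TCP pose, the force, the opening and the grip force at its end. only (a regular expression) keeps the lines of the reply that match it, lines (a string "A,B") keeps lines A to B, and quiet returns only ok. Input that does not fit is refused with a message, and nothing moves.
- ctrl.get_state(): the state, without advancing time (a new reading comes with each control period).
- ctrl.get_image(name): name is "side" or "top"; returns the picture (480x640x3 uint8, red, green, blue); there is no depth.
- ctrl.calibration(name): a dict with "fx", "fy", "cx", "cy" (pixels), "rvec" (rotation vector, rad) and "tvec" (3), from world to camera coordinates, as OpenCV has them. Camera axes: x right, y down, z forward; pixel columns grow to the right and rows downward; lengths in m; the calibration is good to about 2 mm. A picture is of the moment at which its call begins. calibration takes no time and is no camera call.
- ctrl.job_done(): hands the job in; it is judged then, once.
The state is a dict: "t": time; "q": joint angles; "joint_vel": joint speeds; "joint_torque": joint torques, N m; "position": TCP position; "ee_rot": TCP orientation; "force": force on the tool from outside, world axes, zero at the start; "moment": the same for the moment, N m; "finger_gap": opening from 0.0 (shut) to 1.0 (fully open); "grasp_force": force on a finger pad.
Only numpy, scipy, OpenCV 4.12 (cv2) and the standard library are available. Lean on these libraries where they do the work, as an engineer would, in place of code of your own. Each camera call takes 0.05 s, during which the arm holds its last target. There are 200 camera calls.

## Working session

There is one attempt and no reset: what is moved stays moved. The work goes in short steps, Python scripts to look and compute and a tool call to move; the robot and the scene stay as the last step left them, time stands still between calls to the robot, and variables do not carry over. Pictures are saved under pics/ and viewed, at most 10 in all, crops included, and the job is handed in when it is done.

```bash
ls; mkdir -p pics
```

Run:
```python
from station import ctrl
import cv2
for n in("top","side"):
    cv2.imwrite(f"pics/{n}0.png",ctrl.get_image(n)[:,:,::-1]); print(n,ctrl.calibration(n))
print(ctrl.get_state())
```

```text
pics
station.py
top {'fx': 564.3089241289845, 'fy': 564.3089241289845, 'cx': 312.4749368463104, 'cy': 243.81986100203855, 'rvec': array([ 2.19566266, -2.2261459 ,  0.06309946]), 'tvec': array([0.00685392, 0.55613257, 1.48467223])}
side {'fx': 474.66915970628145, 'fy': 474.66915970628145, 'cx': 316.87695323254576, 'cy': 237.79345446908593, 'rvec': array([ 2.23407651, -0.05906703,  0.01964603]), 'tvec': array([-0.5708298 ,  0.08891254,  1.00397261])}
{'t': 0.1, 'q': array([-1.47946263e+00,  2.07343376e-01,  1.54286967e+00,  6.78237358e-06,
        1.39348629e+00, -1.50499511e-01]), 'joint_vel': array([ 0.00023942, -0.0024047 , -0.00240798,  0.00046991,  0.00063424,
        0.00112003]), 'joint_torque': array([-1.03431594e-03, -3.84094512e+01, -2.92549807e+01, -1.96175893e-04,
        4.87566140e-03, -1.47711198e-06]), 'position': array([ 0.13763103, -0.55758303,  0.24120919]), 'ee_rot': array([-3.11656432e+00, -3.78689874e-01, -1.08288069e-04]), 'force': array([ 0.65258123,  0.33879419, -0.31428658]), 'moment': array([-0.04333174,  0.02816726,  0.01507994]), 'grasp_force': 0.0, 'finger_gap': 1.0013136493758368}
```

View pics/top0.png

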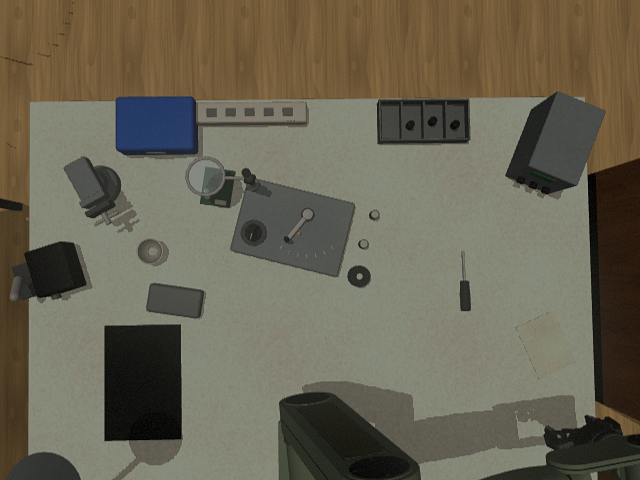

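View pics/side0.png

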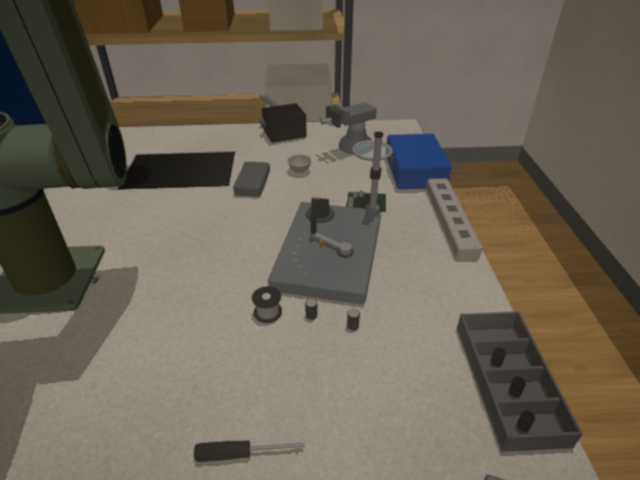

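The top view shows the stand's base at about (232-355, 178-276), the knob at (254,232) and the lever from (307,214) to (288,240). In the side view the knob is at (320,207) and the post at (314,222). I'll enlarge both.

Run:
```python
import cv2,numpy as np
a=cv2.imread("pics/top0.png")[170:285,225:365]; b=cv2.imread("pics/side0.png")[190:305,265:395]
cv2.imwrite("pics/c1.png",cv2.resize(a,None,fx=5.7,fy=5.2,interpolation=2) if 0 else cv2.resize(a,None,fx=5,fy=5,interpolation=2))
cv2.imwrite("pics/c2.png",cv2.resize(b,None,fx=5,fy=5,interpolation=2))
```

```text
(no output)
```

View pics/c1.png

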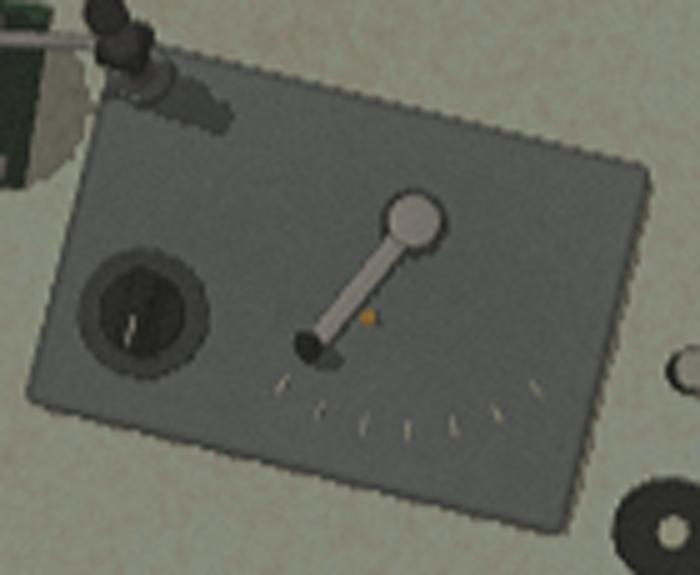

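View pics/c2.png

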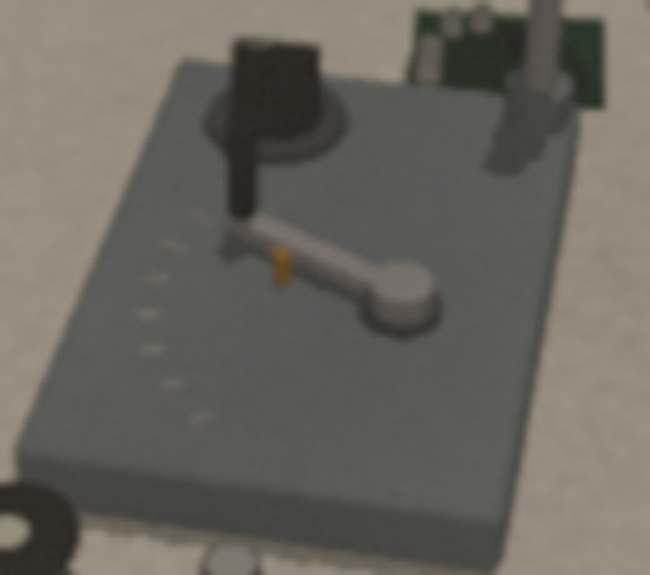

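The crop c1 (5x, offset 225,170) shows base-top corners at about (650,170), (560,533) and (28,398), the pivot hub at (414,220), the post top at (305,343), the knob at (144,313), and seven click marks starting at (282,383). In c2 (5x, offset 265,190) the post runs from (243,140) to (243,213) and the hub is at (403,285).

Create h.py:
```python
from station import ctrl
import cv2,numpy as np
from scipy.spatial.transform import Rotation as R
def ray(n,u,v,z):
    c=ctrl.calibration(n);M=cv2.Rodrigues(c["rvec"])[0]
    o=-M.T@c["tvec"];d=M.T@np.array([(u-c["cx"])/c["fx"],(v-c["cy"])/c["fy"],1])
    return o+d*(z-o[2])/d[2]
def proj(n,P):
    c=ctrl.calibration(n);K=np.array([[c["fx"],0,c["cx"]],[0,c["fy"],c["cy"]],[0,0,1]])
    return cv2.projectPoints(np.array(P,float).reshape(-1,3),c["rvec"],c["tvec"],K,None)[0][:,0]
```

Run:
```python
from h import *
from scipy.optimize import least_squares
T=lambda x,y:(225+x/5-.4,170+y/5-.4); S=lambda x,y:(265+x/5-.4,190+y/5-.4)
cor=np.array([[.1,-.145,.035],[-.1,-.145,.035],[-.1,.145,.035]])
ct=np.array([T(650,168),T(562,534),T(28,400)])
cs=np.array([S(498,520),S(18,448),S(182,60)])  # far-right, near-right, near-left
def W(p,L):
    c,s=np.cos(p[2]),np.sin(p[2]);L=np.asarray(L,float)
    return np.c_[p[0]+c*L[:,0]-s*L[:,1],p[1]+s*L[:,0]+c*L[:,1],L[:,2]]
r=lambda n,o:lambda p:(proj(n,W(p,cor))-o).ravel()
for f in(r("top",ct),r("side",cs),lambda p:np.r_[r("top",ct)(p),r("side",cs)(p)]):
    s=least_squares(f,[.55,0,-.2]);print(s.x.round(4),s.fun.round(1))
p=s.x
for nm,(t,sd,z) in dict(knobtop=((140,312),(277,42),.079),disc=((144,313),(277,108),.049),hub=((414,220),(403,285),.056),post=((303,341),(243,138),.095),foot=((0,0),(241,215),.049)).items():
    for n,q in(("top",T(*t)),("side",S(*sd))):
        w=ray(n,*q,z);c,s_=np.cos(p[2]),np.sin(p[2]);d=w[:2]-p[:2]
        print(nm,n,w.round(4),"stand",np.round([c*d[0]+s_*d[1],-s_*d[0]+c*d[1]],4))
```

```text
[ 0.6022  0.051  -0.2581] [ 1.  -0.7  0.2  0.4 -1.2  0.2]
[ 0.6021  0.0516 -0.2655] [ 1.6  0.3 -1.8 -0.   0.1 -1.1]
[ 0.6021  0.0512 -0.2621] [ 1.  -0.4 -0.   0.6 -1.3  0.   1.9  0.3 -1.6  0.3 -0.1 -0.9]
knobtop top [0.5855 0.1513 0.079 ] stand [-0.042   0.0923]
knobtop side [0.5872 0.1593 0.079 ] stand [-0.0423  0.1005]
disc top [0.5867 0.1519 0.049 ] stand [-0.0409  0.0932]
disc side [0.5866 0.1489 0.049 ] stand [-0.0403  0.0903]
hub top [0.6325 0.012  0.056 ] stand [ 0.0395 -0.03  ]
hub side [0.6317 0.0061 0.056 ] stand [ 0.0404 -0.0359]
post top [0.5689 0.0687 0.095 ] stand [-0.0366  0.0083]
post side [0.5674 0.0614 0.095 ] stand [-0.0362  0.0008]
foot top [0.7499 0.2246 0.049 ] stand [0.0979 0.2058]
foot side [0.5662 0.0675 0.049 ] stand [-0.0388  0.0064]
```

Add to h.py:
```python
def go(x,y,z,yaw):
    s=ctrl.get_state();M=R.from_rotvec(s["ee_rot"])
    G=R.from_euler("z",yaw)*R.from_euler("x",np.pi)
    print("t",s["t"],"d_tool",M.inv().apply(np.array([x,y,z])-s["position"]).round(4),"rot",(M.inv()*G).as_rotvec().round(3),"q",s["q"].round(2))
TH=-.262; O=np.array([.6021,.0512])
def st(x,y):
    c,s=np.cos(TH),np.sin(TH);return O+np.array([c*x-s*y,s*x+c*y])
```

Run:
```python
from h import *
k=st(-.0415,.0922);print(k,st(-.0374,.0052),st(.0395,-.031));go(*k,.2,TH+np.pi)
```

```text
[0.58589722 0.1510026 ] [0.56732318 0.06590962] [0.63222262 0.0110269 ]
t 0.1 d_tool [ 0.6049 -0.5805  0.0426] rot [-0.    -0.003 -2.638] q [-1.48  0.21  1.54  0.    1.39 -0.15]
```

Emit:
tcp_steps --motion '[{"aperture": 1, "dx": 0.04, "dy": -0.04}, {"aperture": 1, "dx": 0.04, "dy": -0.04}, {"aperture": 1, "dx": 0.04, "dy": -0.04}, {"aperture": 1, "dx": 0.04, "dy": -0.04}, {"aperture": 1, "dx": 0.04, "dy": -0.04}]'

```text
t: 0.72
position: [0.2844, -0.3143, 0.2419]
ee_rot: [-3.118, -0.378, -0.0]
force: [0.8, -0.1, -0.1]
finger_gap: 1.0
grasp_force: 0.0
```

Emit:
tcp_steps --motion '[{"aperture": 1, "dx": 0.04, "dy": -0.04}, {"aperture": 1, "dx": 0.04, "dy": -0.04}, {"aperture": 1, "dx": 0.04, "dy": -0.04}, {"aperture": 1, "dx": 0.04, "dy": -0.04}, {"aperture": 1, "dx": 0.04, "dy": -0.04}]'

```text
t: 1.35
position: [0.4307, -0.0723, 0.2421]
ee_rot: [3.118, 0.379, 0.0]
force: [0.5, -0.7, -0.0]
finger_gap: 1.0
grasp_force: 0.0
```

Emit:
tcp_steps --motion '[{"aperture": 1, "dx": 0.04, "dy": -0.04}, {"aperture": 1, "dx": 0.04, "dy": -0.04}, {"aperture": 1, "dx": 0.04, "dy": -0.04}, {"aperture": 1, "dx": 0.04, "dy": -0.04}, {"aperture": 0.6, "az": -0.18}]'

```text
t: 1.98
position: [0.5481, 0.1229, 0.2413]
ee_rot: [-3.068, -0.672, 0.001]
force: [-0.1, -0.6, 0.5]
finger_gap: 0.818
grasp_force: 0.0
```

Emit:
tcp_steps --motion '[{"aperture": 0.6, "az": -0.18}, {"aperture": 0.6, "az": -0.18}, {"aperture": 0.6, "az": -0.18}, {"aperture": 0.6, "az": -0.18}, {"aperture": 0.6, "az": -0.18}]'

```text
t: 2.6
position: [0.5468, 0.1195, 0.2416]
ee_rot: [-2.474, -1.935, 0.002]
force: [-0.2, 0.0, -0.0]
finger_gap: 0.602
grasp_force: 0.0
```

Emit:
tcp_steps --motion '[{"aperture": 0.6, "az": -0.18}, {"aperture": 0.6, "az": -0.18}, {"aperture": 0.6, "az": -0.18}, {"aperture": 0.6, "az": -0.18}, {"aperture": 0.6, "az": -0.18}]'

```text
t: 3.22
position: [0.5468, 0.1195, 0.2416]
ee_rot: [-1.386, -2.818, 0.001]
force: [-0.2, -0.2, 0.5]
finger_gap: 0.6
grasp_force: 0.0
```

```bash
python3 -c "
from h import *
go(*st(-.0415,.0922),.067,TH+np.pi)"
```

```text
t 3.225 d_tool [0.001  0.0504 0.1745] rot [-0.001 -0.001 -0.652] q [ 0.06  0.18  1.58 -0.    1.39 -0.6 ]
```

Emit:
tcp_steps --motion '[{"aperture": 0.6, "az": -0.165}, {"aperture": 0.6, "az": -0.165}, {"aperture": 0.6, "az": -0.165}, {"aperture": 0.6, "az": -0.157}, {"aperture": 0.6}]'

```text
t: 3.85
position: [0.5469, 0.1195, 0.2417]
ee_rot: [-0.422, -3.112, 0.0]
force: [0.0, 0.8, 0.2]
finger_gap: 0.598
grasp_force: 0.0
```

```bash
python3 -c "
from h import *
go(*st(-.0415,.0922),.067,TH+np.pi)"
```

```text
t 3.85 d_tool [-0.0294  0.0408  0.1747] rot [-0.    -0.001 -0.008] q [ 0.06  0.18  1.58  0.    1.39 -1.24]
```

Emit:
tcp_steps --motion '[{"aperture": 0.6, "dx": -0.0294, "dy": 0.0408, "az": -0.008}, {"aperture": 0.6, "dz": 0.05}, {"aperture": 0.6, "dz": 0.05}, {"aperture": 0.6, "dz": 0.035}, {"aperture": 0.6}]'

```text
t: 4.47
position: [0.583, 0.1507, 0.1032]
ee_rot: [-0.409, -3.106, 0.003]
force: [0.3, -0.6, 0.6]
finger_gap: 0.6
grasp_force: 0.0
```

```bash
python3 -c "
from h import *
go(*st(-.0415,.0922),.067,TH+np.pi)
a=ctrl.get_image('top')[190:270,215:315,::-1];b=ctrl.get_image('side')[150:250,260:380,::-1]
cv2.imwrite('pics/k1.png',np.vstack([cv2.resize(a,(500,300+100),interpolation=2)[:290],cv2.resize(b,(500,417),interpolation=2)[:300]]))
cv2.imwrite('pics/k2.png',cv2.resize(b,(720,600),interpolation=2))
"
```

```text
t 4.475 d_tool [-0.003   0.0012  0.0362] rot [-0.003 -0.009  0.   ] q [ 0.11  0.41  1.58 -0.    1.16 -1.2 ]
```

View pics/k2.png

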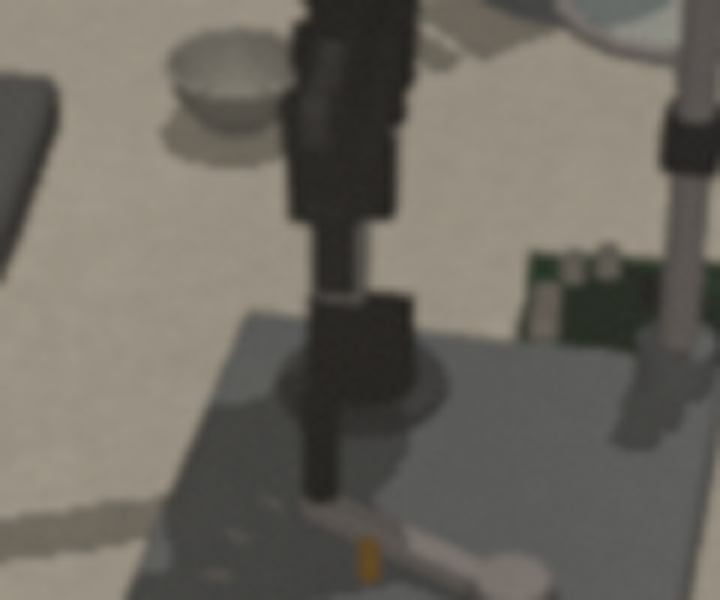

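The near fingertip is at about (340,300) in this 6x crop (offset 260,150). The knob bar spans 313-413, so I'll check whether they line up.

```bash
python3 -c "
from h import *
p=ctrl.get_state()['position']
ny=np.append(st(0,-1)-st(0,0),0)
for d in(.025,.035):
  print((proj('side',p+ny*d+[0,0,-.005])-[260,150])*6)
k=st(-.0415,.0922)
ex=np.append(st(1,0)-st(0,0),0);K=np.append(k,.079)
print((proj('side',[K+s*ex*.021-ny*t*.007 for s in(-1,1) for t in (-1,1)])-[260,150])*6)"
```

```text
[[346.61898531 282.00760761]]
[[340.95807064 296.54311124]]
[[300.38144725 303.75855684]
 [308.39502713 284.12814443]
 [407.81475933 316.04267581]
 [414.82562487 296.16383894]]
```

View pics/k1.png

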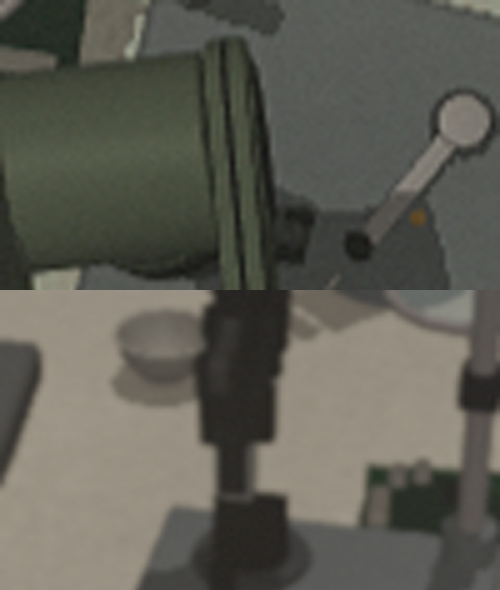

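The fingers straddle the knob as predicted. I'll go down and grip.

Emit:
tcp_steps --motion '[{"aperture": 0.6, "dx": -0.003, "dy": 0.0012, "dz": 0.018, "ay": -0.006}, {"aperture": 0.6, "dz": 0.018}, {"aperture": 0.6}, {"aperture": 0.3}, {"aperture": 0.1}]' --grip_force 40

```text
t: 5.2
position: [0.5903, 0.1515, 0.0719]
ee_rot: [0.406, 3.108, -0.001]
force: [0.3, 0.2, -1.0]
finger_gap: 0.183
grasp_force: 0.0
```

Emit:
tcp_steps --motion '[{"aperture": 0}, {"aperture": 0}, {"aperture": 0}, {"aperture": 0}]' --grip_force 40

```text
t: 5.7
position: [0.5904, 0.1517, 0.0721]
ee_rot: [0.406, 3.108, -0.0]
force: [0.1, 2.1, 4.9]
finger_gap: 0.148
grasp_force: 41.5
```

```bash
python3 -c "
from h import *
go(*st(-.0415,.0922),.067,TH+np.pi)"
```

```text
t 5.7 d_tool [ 0.0042 -0.0019  0.005 ] rot [0.001 0.007 0.002] q [ 0.11  0.46  1.59 -0.    1.08 -1.2 ]
```

Emit:
tcp_steps --motion '[{"aperture": 0.3}, {"aperture": 0.3}, {"aperture": 0.3, "dx": 0.004, "dy": -0.001, "dz": 0.0055, "ay": 0.006}, {"aperture": 0.3}, {"aperture": 0.1}]' --grip_force 40

```text
t: 6.32
position: [0.5854, 0.1529, 0.0653]
ee_rot: [-0.408, -3.114, -0.005]
force: [-0.0, 5.2, -2.0]
finger_gap: 0.156
grasp_force: 43.7
```

Emit:
tcp_steps --motion '[{"aperture": 0}, {"aperture": 0}, {"aperture": 0}, {"aperture": 0}]' --grip_force 40

```text
t: 6.82
position: [0.5854, 0.1529, 0.0654]
ee_rot: [-0.407, -3.115, -0.003]
force: [0.2, 6.0, -3.3]
finger_gap: 0.15
grasp_force: 43.6
```

```bash
python3 -c "
from h import *
go(*st(-.0415,.0922),.067,TH+np.pi);print(ctrl.get_state()['moment'])"
```

```text
t 6.825 d_tool [-0.001  -0.0017 -0.0016] rot [ 0.002 -0.001  0.002] q [ 0.11  0.46  1.6   0.    1.08 -1.2 ]
[ 0.64687153 -0.12506679  0.04064231]
```

Emit:
tcp_steps --motion '[{"aperture": 0, "dy": 0.001, "dz": -0.001}, {"aperture": 0, "az": 0.14}, {"aperture": 0, "az": 0.14}, {"aperture": 0, "az": 0.14}, {"aperture": 0}]' --grip_force 60

```text
t: 7.45
position: [0.5858, 0.1537, 0.0655]
ee_rot: [-1.048, -2.961, -0.003]
force: [5.1, 6.4, -9.8]
finger_gap: 0.15
grasp_force: 61.7
```

```bash
python3 -c "
from h import *
go(*st(-.0415,.0922),.067,TH+np.pi);print(ctrl.get_state()['moment'])"
```

```text
t 7.45 d_tool [-0.0018 -0.002  -0.0015] rot [ 0.002 -0.001 -0.418] q [ 0.11  0.46  1.6   0.    1.08 -0.78]
[ 0.90080949 -0.51991926  0.09227396]
```

Emit:
tcp_steps --motion '[{"aperture": 0, "az": 0.1}, {"aperture": 0, "az": 0.1}, {"aperture": 0, "az": 0.1}, {"aperture": 0, "az": 0.1}, {"aperture": 0, "az": 0.1}]'

```text
t: 8.07
position: [0.5865, 0.1544, 0.0655]
ee_rot: [-1.753, -2.607, -0.006]
force: [4.8, 8.5, -11.0]
finger_gap: 0.153
grasp_force: 61.4
```

Emit:
tcp_steps --motion '[{"aperture": 0, "az": 0.1}, {"aperture": 0, "az": 0.09}, {"aperture": 0}, {"aperture": 0}]'

```text
t: 8.57
position: [0.5869, 0.1545, 0.0655]
ee_rot: [-1.988, -2.432, -0.007]
force: [6.9, 8.4, -11.8]
finger_gap: 0.152
grasp_force: 61.2
```

```bash
python3 -c "
from h import *
go(*st(-.0415,.0922),.067,TH+np.pi);print(ctrl.get_state()['moment'])"
```

```text
t 8.575 d_tool [-0.0032 -0.0017 -0.0015] rot [ 5.000e-03 -1.000e-03 -1.108e+00] q [ 0.11  0.46  1.6   0.    1.08 -0.09]
[ 1.32115098 -0.9588111   0.0042782 ]
```

The moment is about zero at 1.11 rad, so the knob is seated. I'll release, lift and look.

Emit:
tcp_steps --motion '[{"aperture": 0.3}, {"aperture": 0.3}, {"aperture": 0.3, "dz": -0.03}, {"aperture": 0.3, "dz": -0.045}, {"aperture": 0.3}]'

```text
t: 9.2
position: [0.5897, 0.1523, 0.1475]
ee_rot: [1.983, 2.427, 0.011]
force: [-0.1, -0.3, -0.9]
finger_gap: 0.301
grasp_force: 0.0
```

```bash
python3 -c "
from h import *
go(*st(-.0374,.0052),.075,TH+np.pi-.44)
b=ctrl.get_image('side')[150:250,260:380,::-1]
cv2.imwrite('pics/k3.png',cv2.resize(b,(720,600),interpolation=2))
"
```

```text
t 9.2 d_tool [-0.0801 -0.04    0.0722] rot [ 0.01   0.005 -0.668] q [ 0.11  0.36  1.55 -0.    1.22 -0.09]
```

View pics/k3.png

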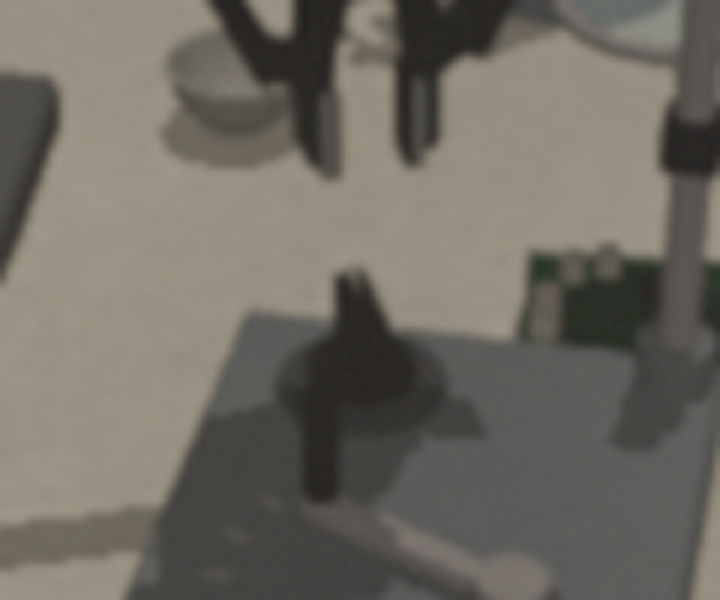

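The knob bar now points across the stand and the pin at the lever bar is down. Next I'll rotate to the lever's radial direction and move over the post.

Emit:
tcp_steps --motion '[{"aperture": 0.45, "az": -0.17}, {"aperture": 0.45, "az": -0.17}, {"aperture": 0.45, "az": -0.17}, {"aperture": 0.45, "az": -0.158}, {"aperture": 0.45}]'

```text
t: 9.88
position: [0.5848, 0.152, 0.1403]
ee_rot: [-1.082, -2.947, 0.003]
force: [-0.4, 0.0, 0.3]
finger_gap: 0.446
grasp_force: 0.0
```

```bash
python3 -c "
from h import *
go(*st(-.0374,.0052),.072,TH+np.pi-.44)"
```

```text
t 9.875 d_tool [-0.0425 -0.0768  0.0684] rot [-0.002 -0.002 -0.002] q [ 0.11  0.37  1.56 -0.    1.22 -0.76]
```

Emit:
tcp_steps --motion '[{"aperture": 0.45, "dx": -0.0212, "dy": -0.0384}, {"aperture": 0.45, "dx": -0.0212, "dy": -0.0384}, {"aperture": 0.45, "dz": 0.02}, {"aperture": 0.45}, {"aperture": 0.45}]'

```text
t: 10.5
position: [0.5687, 0.0667, 0.1217]
ee_rot: [-1.081, -2.949, 0.0]
force: [0.5, -0.7, -1.0]
finger_gap: 0.451
grasp_force: 0.0
```

```bash
python3 -c "
from h import *
go(*st(-.0374,.0052),.072,TH+np.pi-.44)
b=ctrl.get_image('side')[160:260,260:380,::-1]
cv2.imwrite('pics/k4.png',cv2.resize(b,(720,600),interpolation=2))
p=ctrl.get_state()['position'];print((proj('side',[p,p-[0,0,.011],np.append(st(-.0374,.0052),.095)])-[260,160])*6)
"
```

```text
t 10.5 d_tool [ 0.0005 -0.0015  0.0498] rot [-0. -0. -0.] q [-0.03  0.33  1.66 -0.    1.16 -0.9 ]
[[322.42216461 271.07831101]
 [322.75424132 296.87012838]
 [318.535476   335.85521662]]
```

View pics/k4.png

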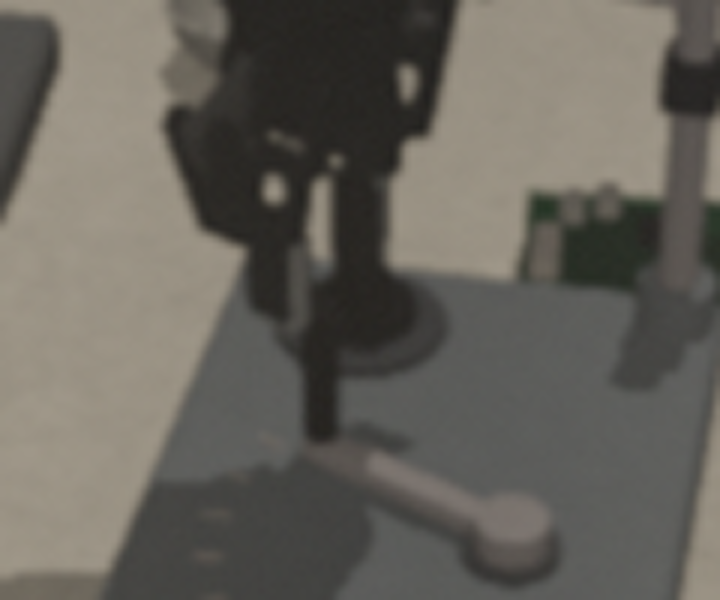

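The post (centred at u≈320) sits between the fingers, as predicted at 318.5. I'll descend and close.

Emit:
tcp_steps --motion '[{"aperture": 0.45, "dy": -0.0015, "dz": 0.015}, {"aperture": 0.45, "dz": 0.02}, {"aperture": 0.45, "dz": 0.015}, {"aperture": 0.45}, {"aperture": 0.25}]' --grip_force 50

```text
t: 11.18
position: [0.5681, 0.0654, 0.072]
ee_rot: [1.08, 2.95, 0.0]
force: [-0.1, -0.6, 0.8]
finger_gap: 0.26
grasp_force: 0.0
```

Emit:
tcp_steps --motion '[{"aperture": 0.15}, {"aperture": 0}, {"aperture": 0}, {"aperture": 0}, {"aperture": 0}]' --grip_force 50

```text
t: 11.8
position: [0.5685, 0.0654, 0.0724]
ee_rot: [1.079, 2.949, 0.001]
force: [0.5, 0.9, 3.0]
finger_gap: 0.144
grasp_force: 48.9
```

```bash
python3 -c "
from h import *
go(*st(-.0374,.0052),.072,TH+np.pi-.44)
s=ctrl.get_state();print(s['moment'],s['position'])"
```

```text
t 11.8 d_tool [ 0.0012 -0.0004  0.0004] rot [0.001 0.001 0.   ] q [-0.04  0.39  1.69  0.    1.06 -0.91]
[ 0.17781372 -0.16838414  0.04096027] [0.56848037 0.06541313 0.07241214]
```

Add to h.py:
```python
def lev(p0=np.array([.5685,.0654])):
    s=ctrl.get_state();e=np.array([np.cos(TH),np.sin(TH)]);n=np.array([-e[1],e[0]])
    piv=p0-.085*(-np.cos(.44)*e+np.sin(.44)*n); d=s["position"][:2]-piv
    yaw=R.from_rotvec(s["ee_rot"]).as_matrix()[:2,0]
    print("ang",.44-np.arctan2(d@n,-d@e),"r",np.hypot(*d),"yawturn",(np.arctan2(yaw[1],yaw[0])-(TH+np.pi-.44)+np.pi)%(2*np.pi)-np.pi,"F",s["force"].round(1),"Ftan",(s["force"][:2]@np.array([-d[1],d[0]])/np.hypot(*d)).round(2),"gap",s["finger_gap"],s["t"])
```

```text
(no output)
```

Emit:
tcp_steps --motion '[{"aperture": 0, "dx": -0.0005, "dy": -0.0093, "az": -0.11}, {"aperture": 0, "dx": -0.0005, "dy": -0.0093, "az": -0.11}, {"aperture": 0}, {"aperture": 0}]'

```text
t: 12.3
position: [0.5584, 0.0503, 0.0724]
ee_rot: [0.752, 3.048, 0.002]
force: [2.8, 3.6, 3.2]
finger_gap: 0.149
grasp_force: 49.2
```

```bash
python3 -c "
from h import *
lev()"
```

```text
ang 0.2141817481487145 r 0.08496064399784539 yawturn 0.21849307690568187 F [2.8 3.6 3.2] Ftan -4.46 gap 0.14896814855235638 12.3
```

Emit:
tcp_steps --motion '[{"aperture": 0, "dx": -0.0005, "dy": -0.0093, "az": -0.11}, {"aperture": 0, "dx": -0.0005, "dy": -0.0093, "az": -0.11}, {"aperture": 0}, {"aperture": 0}]'

```text
t: 12.8
position: [0.5515, 0.0331, 0.0723]
ee_rot: [0.414, 3.112, 0.001]
force: [4.2, 4.0, 4.1]
finger_gap: 0.143
grasp_force: 49.4
```

```bash
python3 -c "
from h import *
lev()"
```

```text
ang 0.4328814395345963 r 0.08490920149738493 yawturn 0.43763666150919356 F [4.2 4.  4.1] Ftan -5.0 gap 0.14330580863104628 12.8
```

Emit:
tcp_steps --motion '[{"aperture": 0, "dx": -0.0005, "dy": -0.0093, "az": -0.11}, {"aperture": 0, "dx": -0.0005, "dy": -0.0093, "az": -0.11}, {"aperture": 0}, {"aperture": 0}]'

```text
t: 13.3
position: [0.5487, 0.0149, 0.0722]
ee_rot: [0.071, 3.139, 0.002]
force: [4.0, 4.9, 4.4]
finger_gap: 0.148
grasp_force: 49.4
```

```bash
python3 -c "
from h import *
lev()"
```

```text
ang 0.6502762920205463 r 0.08480547157884606 yawturn 0.6567810001930092 F [4.  4.9 4.4] Ftan -5.07 gap 0.14797136291387247 13.3
```

Emit:
tcp_steps --motion '[{"aperture": 0, "dx": -0.0003, "dy": -0.0056, "az": -0.066}, {"aperture": 0, "dx": -0.0003, "dy": -0.0056, "az": -0.066}, {"aperture": 0, "dx": -0.0002, "dy": -0.0047, "az": -0.055}, {"aperture": 0, "dx": -0.0001, "dy": -0.0032, "az": -0.035}, {"aperture": 0}]'

```text
t: 13.92
position: [0.55, -0.0037, 0.0722]
ee_rot: [-0.277, 3.128, 0.003]
force: [2.9, 6.8, 5.4]
finger_gap: 0.149
grasp_force: 49.5
```

```bash
python3 -c "
from h import *
lev()"
```

```text
ang 0.8709334902435264 r 0.08464251490531338 yawturn 0.878824529513647 F [2.9 6.8 5.4] Ftan -6.21 gap 0.1486991303969714 13.925
```

Emit:
tcp_steps --motion '[{"aperture": 0, "dy": 0.001, "az": 0.01}, {"aperture": 0}, {"aperture": 0}, {"aperture": 0}]'

```text
t: 14.42
position: [0.5498, -0.0027, 0.0722]
ee_rot: [-0.262, 3.13, 0.002]
force: [2.6, 6.5, 5.1]
finger_gap: 0.145
grasp_force: 49.5
```

```bash
python3 -c "
from h import *
lev()
a=ctrl.get_image('top')[170:285,225:365,::-1];b=ctrl.get_image('side')[160:300,230:400,::-1]
cv2.imwrite('pics/f.png',cv2.resize(b,(728,600),interpolation=2))
e=.88
P=[np.append(st(.0395-.085*np.cos(.44-x),-.031+.085*np.sin(.44-x)),.049) for x in (.66,.88,1.1)]
print((proj('side',P)-[230,160])*4.285)
"
```

```text
ang 0.8585652646978278 r 0.08464964878715622 yawturn 0.8691383959652814 F [2.6 6.5 5.1] Ftan -6.06 gap 0.14542216129068536 14.425
[[321.10282895 377.41191244]
 [324.8489977  401.508788  ]
 [337.05823976 425.0285428 ]]
```

View pics/f.png

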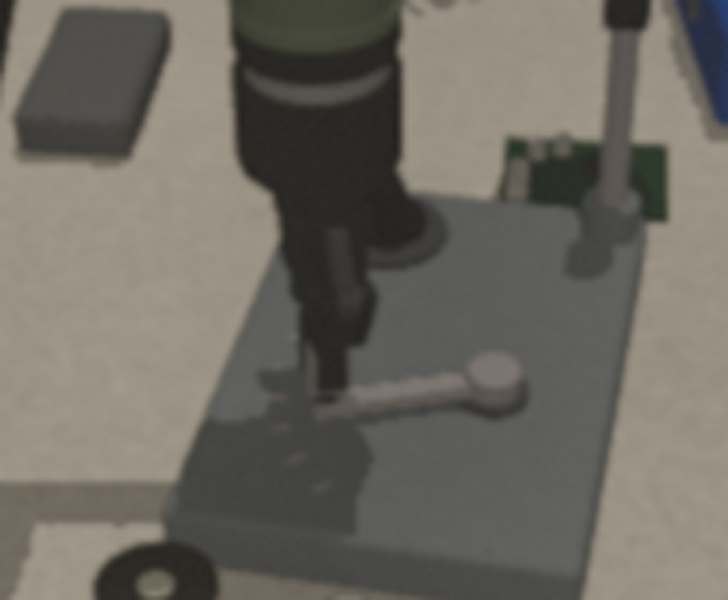

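The post foot is at about (328,402), and the predicted fourth click is at (325,402). The chord gives 0.857 rad, so I'll nudge forward by about 1.5 mm to centre on 0.88.

Emit:
tcp_steps --motion '[{"aperture": 0, "dy": -0.0016, "az": -0.012}, {"aperture": 0}, {"aperture": 0}, {"aperture": 0}, {"aperture": 0}]'

```text
t: 15.15
position: [0.55, -0.004, 0.0722]
ee_rot: [-0.281, 3.128, 0.003]
force: [1.7, 5.7, 5.3]
finger_gap: 0.147
grasp_force: 49.5
```

```bash
python3 -c "
from h import *
lev()"
```

```text
ang 0.8738353361823485 r 0.08463927173945876 yawturn 0.8810917067277249 F [1.7 5.7 5.3] Ftan -5.3 gap 0.14658311870330376 15.15
```

Emit:
tcp_steps --motion '[{"aperture": 0}, {"aperture": 0}, {"aperture": 0}]'

```text
t: 15.52
position: [0.55, -0.0039, 0.0722]
ee_rot: [-0.281, 3.128, 0.003]
force: [2.8, 6.0, 5.6]
finger_gap: 0.148
grasp_force: 49.5
```

```bash
python3 -c "
from h import *
lev()"
```

```text
ang 0.873650614615411 r 0.08463864069339362 yawturn 0.8811267430527305 F [2.8 6.  5.6] Ftan -5.44 gap 0.14801477538929084 15.525
```

Steady on the fourth click, with a tangential force of about 5 N as expected on a seat. I'll hand it in.

```bash
python3 -c "
from station import ctrl
print(ctrl.job_done())"
```

```text
the job is handed in; nothing more can be done
None
```

I turned the lock knob clockwise to its seat (about 1.11 rad), then swung the lever to its fourth click (about 0.87 rad measured, 0.88 nominal), and handed the job in at about 15.5 s with the fingers still gripping the post; nothing on the bench was seen to move, though not everything was re-checked.

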